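# Sweep loose parts off the breadboard into the tray

### The job

Clear the raised breadboard: sweep the three small parts lying on it (stop collar, slotted clamp, thumb nut) with the fingertips over its front edge so that all three drop into the white tray standing against that edge. Push them along the board only, never pick them up, and leave the post, the dropper bottle and the lens tube at the back of the board where they stand.

Things in the scene. Friction and masses are not known exactly. Their poses are not given: they have to be found in the camera images.
- breadboard: fixed raised aluminium optical breadboard, 280 (its x) by 440 (its y) mm, flat top 50 mm above the table, no rim; origin under its centre at table height, x pointing to the back, away from the robot, z up; the front edge, nearest the robot, lies at its x = -140 mm. It stands at a slightly different place and yaw each time. The dark dots are flush screw holes
- tray: fixed open white plastic tray on the table, 120 (x) by 210 (y) by 36 mm high outside, walls and floor 3 mm, its axes parallel to the breadboard's; origin at the centre of its underside. It stands against the front edge of the breadboard (2 mm gap), so its rim is 14 mm below the board's top; where along the edge differs each time, within 100 mm either side of the middle
- collar: loose dark steel ring lying flat on the breadboard, 36 mm across, 13 mm bore, 14 mm high, about 70 g; origin at the centre of its underside, z along the bore
- clamp: loose dark steel slotted clamp lying flat on the breadboard, 40 (x) by 28 (y) by 12 mm high, about 60 g; origin at the centre of its underside
- nut: loose brass thumb nut lying flat on the breadboard, a disc 30 mm across and 9 mm high with an 18 mm boss up to 16 mm, about 50 g; origin at the centre of its underside
- post: bystander: loose steel post standing near the back of the breadboard, foot 34 mm across, 60 mm high; origin at the centre of its underside
- dropper: bystander: small loose amber dropper bottle standing near the back of the breadboard, 30 mm across, 58 mm high; origin at the centre of its underside
- lens_tube: bystander: loose black lens tube standing near the back of the breadboard, 33 mm across, 34 mm high; origin at the centre of its underside

How it is judged:
At the end, for the whole second after the job is handed in: Collar, clamp and nut lie at rest (under 20 mm/s) inside the tray's walls, their origins below its rim; post, dropper bottle and lens tube stand upright (within 0.2 rad) within 15 mm of where they started (x of collar in the frame of tray between -0.058 and 0.058 m and y of collar in the frame of tray between -0.103 and 0.103 m and z of each of collar, clamp, nut in the frame of tray below 0.036 m and linear speed of each of collar, clamp, nut below 0.02 m/s and x of clamp in the frame of tray between -0.058 and 0.058 m and y of clamp in the frame of tray between -0.103 and 0.103 m and x of nut in the frame of tray between -0.058 and 0.058 m and y of nut in the frame of tray between -0.103 and 0.103 m and distance of each of post, dropper, lens_tube from where it was at the start of the episode below 0.015 m and angle between each of post, dropper, lens_tube's own z axis and vertical below 0.2 rad); the robot touches nothing.
It fails at once if a part is lifted more than 12 mm above the breadboard's top (height (world z) of any of collar, clamp, nut above 0.062 m).
It fails at once if the post, the dropper bottle or the lens tube is moved more than 15 mm (distance of any of post, dropper, lens_tube from where it was at the start of the episode above 0.015 m).
It also fails if it takes over 67 s, if anything falls off the work surface, if the arm or the gripper's body presses on something with over 40 N, if the wrist force passes 120 N, or if a joint passes its speed limit or range.

### The arm

A 6-joint arm with a two-finger parallel gripper is mounted at the origin on the work surface. World frame = base frame: x ahead of the robot, y to its left, z up, the work surface at z = 0. Lengths are in m, angles in rad, forces in N, time in s.
With the tool pointing down it reaches from about 0.35 to 0.875 m from the base axis. Payload 4.2 kg.
Tool frame: the origin (TCP) lies midway between the tips of the shut fingers; the grasp point (between the pads) lies 19 mm behind it; z points along the fingers, y is the line along which they close (so a half turn about z gives the same grasp; the last joint's range is limited). The gripper opens to 85 mm and grips with 20 to 120 N. Pads are 22 mm wide; open, the fingers measure 114 mm over their backs; the gripper's body (76 mm by 85 mm) begins 54 mm behind the grasp point. The pads swing forward as they close: fully open they stand 13 mm farther back than shut.
Start: joints at [-1.083, 0.385, 0.008, 0, -1.194, -0.259], TCP at [0.142, -0.609, 0.206] pointing down, gripper open.
Joint ranges: [-3.14, 3.14], [-1.21, 2.06], [-1.07, 1.41], [-3.16, 2.05], [-2.99, -0.16], [-3.1, 3.1]. Speed limits (rad/s): [2.79, 2.79, 3.14, 3.14, 3.14, 3.14].

### API

Orientations are given as a unit quaternion [x, y, z, w].
In Python, from cell import state, eyes, arm gives the robot as it stands. The module is installed in compiled form; this text tells all that it offers.
- The arm moves only by the tool arm_command, never from a script. Its argument "commands" is a list of rows, each a list of 3 entries, a list of its own where there are three numbers: the opening, from -1 (shut) to 1 (fully open), then the shift along the tool's x, y, z as a fraction of full scale, then the turn about the tool's z as a fraction of full scale. A call has 1 to 20 rows; each row is the pose to reach, as a shift and turn from the pose commanded when the call began, along the tool's axes at that moment; what a row does not reach only later rows make up. Full scale, the value 1, is 0.1 m for a shift and 2 rad for a turn. A row lasts 1/12 s, in which the tool goes at most 41.7 mm and 7.16 degrees, less where a joint would pass 70% of its speed; a pose out of reach is approached as far as the arm can. A call with a number of a shift or a turn outside -1 to 1 is refused whole. A call with a gripper value outside its range is refused whole. The fingers move at their own pace and stop on an object; "squeeze" is the grip in N (left out, the last holds). Time passes only in rows, so rows that repeat a pose let the fingers close. It gives the time, the measured TCP pose, the force, the opening and the grip force at its end, in the units of the state.
- state(): the state, without advancing time (a new reading comes with each control period).
- eyes.capture(name): name is "scene" or "top" or "wrist"; returns the picture (400x640x3 uint8, red, green, blue); there is no depth.
- eyes.get_calibration(name): a dict with "fx", "fy", "cx", "cy" (pixels), "R" (3x3) and "t" (3): a world point X has camera coordinates R X + t. Camera axes: x right, y down, z forward; pixel columns grow to the right and rows downward; lengths in m; the calibration is good to about 2 mm. A picture is of the moment at which its call begins: read the wrist's pose just before it. get_calibration takes no time and is no camera call; for the wrist camera it gives the pose at the moment of the call.
- arm.sign_off(): hands the job in; it is judged then, once.
The state is a dict: "time_s": time; "q": joint angles; "joint_velocities": joint speeds; "effort": joint torques, N m; "eef_pos": TCP position; "tool_rot": TCP orientation; "contact_force": force on the tool from outside, world axes, zero at the start; "torque": the same for the moment, N m; "opening": finger opening in m; "finger_force": force on a finger pad.
Only numpy, scipy, OpenCV 4.12 (cv2) and the standard library are available. Lean on these libraries where they do the work, as an engineer would, in place of code of your own. Each camera call takes 0.05 s, during which the arm holds its last target. There are 200 camera calls.

## Working session

There is one attempt and no reset: what is moved stays moved. The work goes in short steps, Python scripts to look and compute and a tool call to move; the robot and the scene stay as the last step left them, time stands still between calls to the robot, and variables do not carry over. Pictures are saved under pics/ and viewed, at most 10 in all, crops included, and the job is handed in when it is done.

Besides the shell and the picture viewer there is one more tool, called after ">>>" as a command line: name --argument value ..., lists and objects as JSON in quotes. arm_command: Moves the arm, as the interface text tells. Its arguments: {"type":"object","properties":{"commands":{"type":"array"},"squeeze":{"type":"number"}},"required":["commands"]}

```bash
mkdir -p pics; python3 - <<'E'
from cell import state, eyes
import cv2
s=state();print(s)
for n in("top","scene"):
    cv2.imwrite(f"pics/{n}0.png",eyes.capture(n)[:,:,::-1]);print(n,eyes.get_calibration(n))
E
```

```text
{'time_s': 0.0, 'q': array([-1.08340744e+00,  3.85584952e-01,  6.63736921e-03, -4.79323184e-04,
       -1.19399172e+00, -2.58629921e-01]), 'joint_velocities': array([ 7.84000832e-04, -5.92486376e-04, -4.66213106e-05,  4.87769287e-04,
       -9.01075651e-04,  4.38177951e-04]), 'effort': array([ 3.24490429e-04, -3.92287517e+01,  1.88394803e+01,  4.18605477e+00,
       -4.67700243e-03, -9.47536194e-06]), 'eef_pos': array([ 0.14161916, -0.60809796,  0.20451193]), 'tool_rot': array([-1.14042333e-01,  9.93475288e-01,  1.07898070e-03, -1.83034491e-04]), 'contact_force': array([-0.02449929, -0.03971478,  0.82025116]), 'torque': array([ 0.04040016, -0.00054236,  0.07874031]), 'finger_force': 0.0, 'opening': 0.08560949172275778}
top {'fx': 502.5417789302854, 'fy': 502.5417789302854, 'cx': 328.5569725208397, 'cy': 200.1835916820887, 'R': array([[ 0.02864014, -0.99954668,  0.00928278],
       [-0.99111802, -0.02960268, -0.12964858],
       [ 0.12986461, -0.00548718, -0.99151655]]), 't': array([-0.018477  ,  0.59825002,  0.85253266])}
scene {'fx': 375.2186047639174, 'fy': 375.2186047639174, 'cx': 315.490337138675, 'cy': 194.30227941224658, 'R': array([[-0.87053061,  0.49211252, -0.0013163 ],
       [ 0.3225263 ,  0.56851391, -0.75681485],
       [-0.37168973, -0.65925504, -0.65362799]]), 't': array([ 0.50728455, -0.12428204,  0.90396904])}
```

View pics/top0.png

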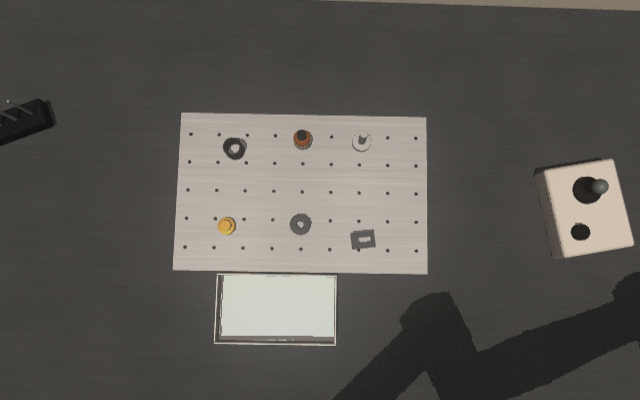

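View pics/scene0.png

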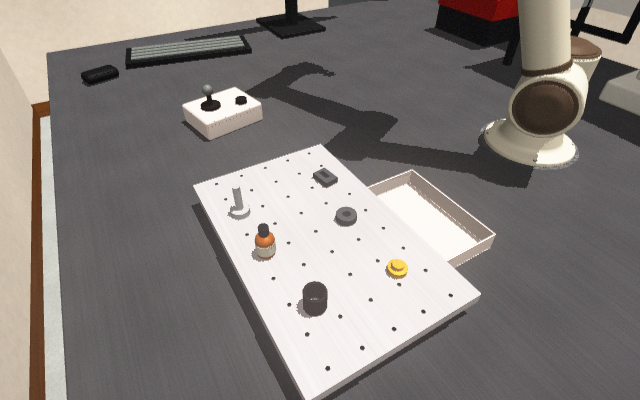

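The top view shows the board with corners at about (181,112), (427,118), (427,274) and (173,270). The nut is at (227,226), the collar at (300,224) and the clamp at (363,239). The tray spans columns 215–336, so the clamp lies outside it to the right. The bystanders are along the back, at rows 130–150. I'll enlarge a crop to read positions more closely.

```bash
python3 - <<'E'
import cv2
i=cv2.imread("pics/top0.png")[200:350,170:435]
cv2.imwrite("pics/crop.png",cv2.resize(i,None,fx=3,fy=3,interpolation=cv2.INTER_CUBIC))
E
cat > h.py <<'E'
import numpy as np
from cell import eyes
def px2w(n,u,v,z):
    c=eyes.get_calibration(n);R=np.array(c["R"]);t=np.array(c["t"])
    o=-R.T@t;d=R.T@np.array([(u-c["cx"])/c["fx"],(v-c["cy"])/c["fy"],1])
    return o+d*(z-o[2])/d[2]
E
python3 - <<'E'
from h import *
for n,u,v,z in [("TL",181,112.5,.05),("TR",427,118,.05),("BR",427.5,273,.05),("BL",173.5,269.5,.05),("nut",227,225,.064),("collar",300.5,223,.064),("clamp",363,238.5,.062),("trayBL",214.5,343.5,.036),("trayBR",336,345,.036),("lens",235,152,.06),("dropper",303,143,.06),("post",362,144,.055)]:
    print(n,px2w("top",u,v,z).round(4))
E
```

```text
TL [0.7473 0.2673 0.05  ]
TR [ 0.751  -0.1732  0.05  ]
BR [ 0.4757 -0.1749  0.05  ]
BL [0.4692 0.2617 0.05  ]
nut [0.5473 0.1715 0.064 ]
collar [0.5544 0.0461 0.064 ]
clamp [ 0.5312 -0.0617  0.062 ]
trayBL [0.3457 0.1872 0.036 ]
trayBR [ 0.3488 -0.0209  0.036 ]
lens [0.6759 0.1653 0.06  ]
dropper [0.6958 0.0469 0.06  ]
post [ 0.6984 -0.0572  0.055 ]
```

View pics/crop.png

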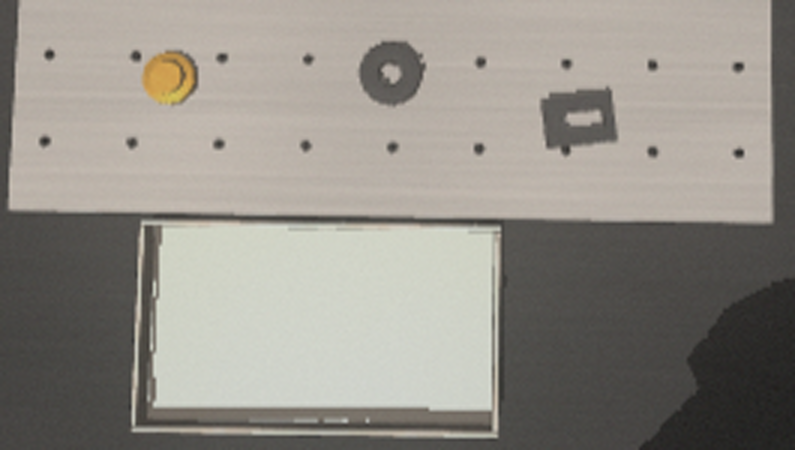

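The crop agrees with those readings. The board yaw is about 0.013 rad and its front edge lies at x ≈ 0.473. The tray covers y from -0.02 to 0.187. The collar is at (0.554,0.046), the nut at (0.547,0.171) and the clamp at (0.531,-0.062). I'll align the tool with the board, narrow the fingers into a rake and approach.

>>> arm_command --commands '[[-0.5,[-0.5,0.5,0],0.108],[-0.5,[-1,1,0],0.108],[-0.5,[-1,1,0],0.108],[-0.5,[-1,1,0],0.108],[-0.5,[-1,1,0],0.108],[-0.5,[-1,1,0],0.108]]'

```text
time_s: 0.6
eef_pos: [0.217, -0.4879, 0.2058]
tool_rot: [-0.007, 1.0, -0.0, 0.0]
contact_force: [-0.8, 0.3, -0.0]
opening: 0.0218
finger_force: 0.0
```

>>> arm_command --commands '[[-0.5,[-0.4,0.5,0],0],[-0.5,[-0.7,1,0],0],[-0.5,[-0.7,1,0],0],[-0.5,[-0.7,1,0],0]]'

```text
time_s: 0.93
eef_pos: [0.2871, -0.3847, 0.2055]
tool_rot: [-0.008, 1.0, 0.0, 0.0]
contact_force: [-0.4, -0.3, 0.1]
opening: 0.0213
finger_force: 0.0
```

>>> arm_command --commands '[[-0.5,[-0.4,0.5,0],0],[-0.5,[-0.7,1,0],0],[-0.5,[-0.7,1,0],0],[-0.5,[-0.7,1,0],0]]'

```text
time_s: 1.27
eef_pos: [0.3566, -0.2841, 0.2057]
tool_rot: [-0.009, 1.0, 0.0, 0.001]
contact_force: [-0.4, -1.5, -0.7]
opening: 0.021
finger_force: 0.0
```

>>> arm_command --commands '[[-0.5,[-0.4,0.5,0],0],[-0.5,[-0.7,1,0],0],[-0.5,[-0.7,1,0],0],[-0.5,[-0.7,1,0],0]]'

```text
time_s: 1.6
eef_pos: [0.4259, -0.1833, 0.2055]
tool_rot: [-0.009, 1.0, -0.0, 0.001]
contact_force: [0.3, 0.3, -0.7]
opening: 0.0216
finger_force: 0.0
```

>>> arm_command --commands '[[-0.5,[-0.4,0.5,0],0],[-0.5,[-0.7,1,0],0],[-0.5,[-0.7,1,0],0],[-0.5,[-0.7,1,0],0]]'

```text
time_s: 1.93
eef_pos: [0.4951, -0.0824, 0.2052]
tool_rot: [-0.008, 1.0, -0.0, 0.001]
contact_force: [-0.7, -1.1, 0.0]
opening: 0.0213
finger_force: 0.0
```

>>> arm_command --commands '[[-0.5,[-0.4,0.5,0],0],[-0.5,[-0.7,1,0],0],[-0.5,[-0.7,1,0],0],[-0.5,[-0.7,1,0],0],[-0.5,[-0.7,1,0],0]]'

```text
time_s: 2.35
eef_pos: [0.5611, 0.016, 0.2044]
tool_rot: [-0.007, 1.0, -0.0, -0.001]
contact_force: [-0.5, -0.6, -0.5]
opening: 0.0216
finger_force: 0.0
```

>>> arm_command --commands '[[-0.5,[-0.2,0.15,0.2],0],[-0.5,[-0.35,0.3,0.5],0],[-0.5,[-0.35,0.3,0.8],0],[-0.5,[-0.35,0.3,0.8],0],[-0.5,[-0.35,0.3,0.8],0],[-0.5,[-0.35,0.3,0.8],0]]'

```text
time_s: 2.85
eef_pos: [0.5955, 0.0449, 0.1273]
tool_rot: [-0.006, 1.0, -0.0, 0.001]
contact_force: [0.2, 0.5, 0.7]
opening: 0.0213
finger_force: 0.0
```

```bash
python3 - <<'E'
from cell import state, eyes
import cv2
print(state()["eef_pos"])
cv2.imwrite("pics/w1.png",eyes.capture("wrist")[:,:,::-1])
E
```

```text
[0.59545568 0.04486288 0.12729685]
```

View pics/w1.png

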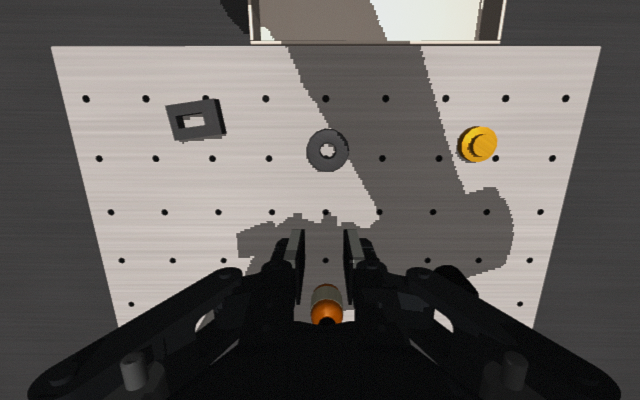

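The wrist view shows the collar at (327,150), centred on the fingers at column 325, with clear board under the tips. I'll lower to 3 mm above the board.

>>> arm_command --commands '[[-0.5,[0,0,0.25],0],[-0.5,[0,0,0.5],0],[-0.5,[0,0,0.65],0],[-0.5,[0,0,0.73],0],[-0.5,[0,0,0.73],0],[-0.5,[0,0,0.73],0]]'

```text
time_s: 3.4
eef_pos: [0.5958, 0.0462, 0.0543]
tool_rot: [-0.006, 1.0, 0.0, 0.001]
contact_force: [0.3, 0.3, 0.4]
opening: 0.0212
finger_force: 0.0
```

>>> arm_command --commands '[[-0.5,[0.1,0,0],0],[-0.5,[0.2,0.02,0],0],[-0.5,[0.3,0.05,0],0],[-0.5,[0.4,0.08,0],0],[-0.5,[0.5,0.11,0],0],[-0.5,[0.6,0.14,0],0],[-0.5,[0.7,0.17,0],0],[-0.5,[0.8,0.2,0],0]]'

```text
time_s: 4.07
eef_pos: [0.5135, 0.0656, 0.0528]
tool_rot: [-0.007, 1.0, 0.0, 0.0]
contact_force: [-0.4, -0.3, -0.3]
opening: 0.0215
finger_force: 0.0
```

>>> arm_command --commands '[[-0.5,[0.15,0.03,0],0],[-0.5,[0.3,0.06,0],0],[-0.5,[0.45,0.08,0],0],[-0.5,[0.6,0.1,0],0],[-0.5,[0.6,0.1,0],0],[-0.5,[0.6,0.1,0],0],[-0.5,[0.6,0.1,0],0]]'

```text
time_s: 4.65
eef_pos: [0.4551, 0.0749, 0.053]
tool_rot: [-0.007, 1.0, 0.0, 0.001]
contact_force: [-0.1, 0.5, 0.5]
opening: 0.0216
finger_force: 0.0
```

```bash
python3 - <<'E'
from cell import state, eyes
import cv2
print(state()["eef_pos"])
cv2.imwrite("pics/s2.png",eyes.capture("scene")[:,:,::-1])
E
```

```text
[0.45506459 0.07493896 0.0529518 ]
```

View pics/s2.png

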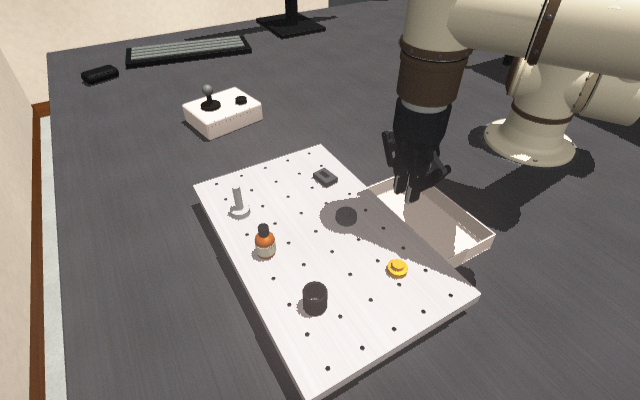

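The dark disc at (346,216) could be either the collar or a shadow, so I'll check with an enlarged crop.

```bash
python3 - <<'E'
from cell import eyes
import cv2,numpy as np
a=cv2.imread("pics/s2.png")[150:290,300:500]
t=eyes.capture("top")[:,:,::-1];cv2.imwrite("pics/top2.png",t)
b=t[200:350,200:400]
f=lambda i:cv2.resize(i,(780,int(780*i.shape[0]/i.shape[1]*.5)))
f=lambda i:cv2.resize(i,(400,300),interpolation=cv2.INTER_CUBIC)
cv2.imwrite("pics/c2.png",np.hstack([f(a),f(b)]))
E
```

```text
(no output)
```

View pics/c2.png

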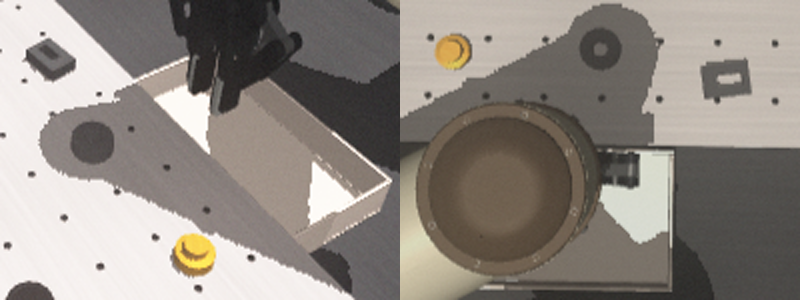

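The right half shows the collar unmoved at its first place, so the tips passed over it. They must be higher than the TCP reading suggests. I'll project the TCP into the scene view to estimate their height.

```bash
python3 - <<'E'
from cell import eyes,state
import numpy as np
c=eyes.get_calibration("scene");R=np.array(c["R"]);t=np.array(c["t"])
for dy in(-.012,.012):
  for z in(.053,.066,.08):
    p=R@np.array([.455,.075+dy,z])+t; print(dy,z,p[0]/p[2]*c["fx"]+c["cx"],p[1]/p[2]*c["fy"]+c["cy"])
print(state()["opening"])
E
```

```text
-0.012 0.053 396.45363493103497 204.65443439475231
-0.012 0.066 397.5018678645773 199.11185853823048
-0.012 0.08 398.66181264202964 192.97860159439443
0.012 0.053 405.33997118402925 212.8731143569168
0.012 0.066 406.53338124880383 207.30238420375963
0.012 0.08 407.8548703510688 201.1337926974974
0.02119726263535855
```

The fingertips appear about 15–20 mm above the nominal TCP. I'll go back behind the collar and probe down until the board is felt.

>>> arm_command --commands '[[-0.5,[0,0,-0.3],0],[-0.5,[-0.3,-0.1,-0.3],0],[-0.5,[-0.6,-0.2,-0.3],0],[-0.5,[-1,-0.3,-0.3],0],[-0.5,[-1,-0.3,-0.3],0]]'

```text
time_s: 5.17
eef_pos: [0.562, 0.0449, 0.0825]
tool_rot: [-0.005, 1.0, -0.0, 0.003]
contact_force: [1.0, -0.6, -0.2]
opening: 0.0214
finger_force: 0.0
```

>>> arm_command --commands '[[-0.5,[-0.2,0,0],0],[-0.5,[-0.4,0,0],0],[-0.5,[-0.4,0,0.2],0],[-0.5,[-0.4,0,0.3],0],[-0.5,[-0.4,0,0.3],0]]'

```text
time_s: 5.58
eef_pos: [0.5922, 0.0454, 0.0492]
tool_rot: [-0.006, 1.0, -0.001, -0.004]
contact_force: [-1.1, 0.1, -0.7]
opening: 0.0215
finger_force: 0.0
```

>>> arm_command --commands '[[-0.5,[0,0,0.03],0],[-0.5,[0,0,0.03],0],[-0.5,[0,0,0.03],0]]'

```text
time_s: 5.83
eef_pos: [0.5948, 0.0464, 0.0503]
tool_rot: [-0.007, 1.0, 0.0, 0.0]
contact_force: [-0.0, -0.2, -0.6]
opening: 0.0212
finger_force: 0.0
```

>>> arm_command --commands '[[-0.5,[0,0,0.03],0],[-0.5,[0,0,0.03],0],[-0.5,[0,0,0.03],0]]'

```text
time_s: 6.08
eef_pos: [0.5946, 0.0464, 0.0469]
tool_rot: [-0.006, 1.0, 0.0, 0.0]
contact_force: [-0.3, 0.2, 0.9]
opening: 0.0212
finger_force: 0.0
```

>>> arm_command --commands '[[-0.5,[0,0,0.03],0],[-0.5,[0,0,0.03],0],[-0.5,[0,0,0.03],0]]'

```text
time_s: 6.33
eef_pos: [0.5945, 0.0462, 0.0434]
tool_rot: [-0.006, 1.0, -0.0, -0.0]
contact_force: [1.4, -0.8, -0.8]
opening: 0.0212
finger_force: 0.0
```

```bash
python3 - <<'E'
from cell import state, eyes
import cv2,numpy as np
print(state()["eef_pos"],state()["contact_force"])
w=eyes.capture("wrist")[:,:,::-1]
cv2.imwrite("pics/w3.png",cv2.resize(w[100:340,200:460],(650,600)))
E
```

```text
[0.59450229 0.04623557 0.04342499] [ 1.37592408 -0.83369948 -0.77057701]
```

View pics/w3.png

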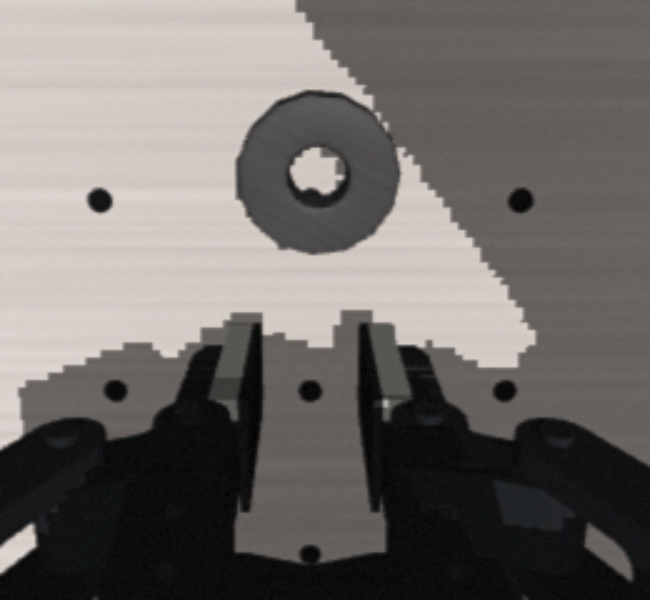

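The collar is centred ahead of the fingers, and the tips still hover above the board with the shadow offset from them. I'll keep probing down.

>>> arm_command --commands '[[-0.5,[0,0,0.03],0],[-0.5,[0,0,0.03],0],[-0.5,[0,0,0.03],0]]'

```text
time_s: 6.63
eef_pos: [0.5945, 0.0462, 0.0403]
tool_rot: [-0.006, 1.0, -0.0, -0.0]
contact_force: [-0.5, 0.5, -0.8]
opening: 0.0213
finger_force: 0.0
```

>>> arm_command --commands '[[-0.5,[0,0,0.02],0],[-0.5,[0,0,0.02],0],[-0.5,[0,0,0.02],0]]'

```text
time_s: 6.88
eef_pos: [0.5946, 0.0462, 0.0385]
tool_rot: [-0.006, 1.0, -0.0, -0.0]
contact_force: [0.6, 0.5, -0.2]
opening: 0.0214
finger_force: 0.0
```

>>> arm_command --commands '[[-0.5,[0,0,0.02],0],[-0.5,[0,0,0.02],0],[-0.5,[0,0,0.02],0]]'

```text
time_s: 7.13
eef_pos: [0.5945, 0.0462, 0.0365]
tool_rot: [-0.006, 1.0, -0.0, -0.0]
contact_force: [-0.1, 0.5, -0.1]
opening: 0.0211
finger_force: 0.0
```

>>> arm_command --commands '[[-0.5,[0,0,0.02],0],[-0.5,[0,0,0.02],0],[-0.5,[0,0,0.02],0]]'

```text
time_s: 7.38
eef_pos: [0.5946, 0.0462, 0.0345]
tool_rot: [-0.006, 1.0, -0.0, -0.0]
contact_force: [0.6, -0.3, -0.8]
opening: 0.0219
finger_force: 0.0
```

>>> arm_command --commands '[[-0.5,[0,0,0.02],0],[-0.5,[0,0,0.02],0],[-0.5,[0,0,0.02],0]]'

```text
time_s: 7.63
eef_pos: [0.5946, 0.0462, 0.0325]
tool_rot: [-0.006, 1.0, -0.0, -0.0]
contact_force: [-0.3, 0.3, -0.3]
opening: 0.0213
finger_force: 0.0
```

>>> arm_command --commands '[[-0.5,[0,0,0.02],0],[-0.5,[0,0,0.02],0],[-0.5,[0,0,0.02],0]]'

```text
time_s: 7.88
eef_pos: [0.5946, 0.0462, 0.0304]
tool_rot: [-0.006, 1.0, -0.0, -0.0]
contact_force: [-0.1, -0.2, 0.6]
opening: 0.0213
finger_force: 0.0
```

>>> arm_command --commands '[[-0.5,[0,0,0.02],0],[-0.5,[0,0,0.02],0],[-0.5,[0,0,0.02],0]]'

```text
time_s: 8.13
eef_pos: [0.5946, 0.0462, 0.0285]
tool_rot: [-0.006, 1.0, -0.0, -0.0]
contact_force: [0.7, -0.2, 0.1]
opening: 0.0211
finger_force: 0.0
```

```bash
python3 - <<'E'
from cell import state, eyes
import cv2,numpy as np
print(state()["eef_pos"],state()["contact_force"])
w=eyes.capture("wrist")[:,:,::-1]
s=eyes.capture("scene")[:,:,::-1]
f=lambda i:cv2.resize(i,(400,400),interpolation=cv2.INTER_CUBIC)
cv2.imwrite("pics/w4.png",np.hstack([f(w[160:320,240:400]),f(s[150:270,270:390])]))
E
```

```text
[0.59457438 0.04623767 0.02848077] [ 0.713063   -0.21881288  0.07309094]
```

View pics/w4.png

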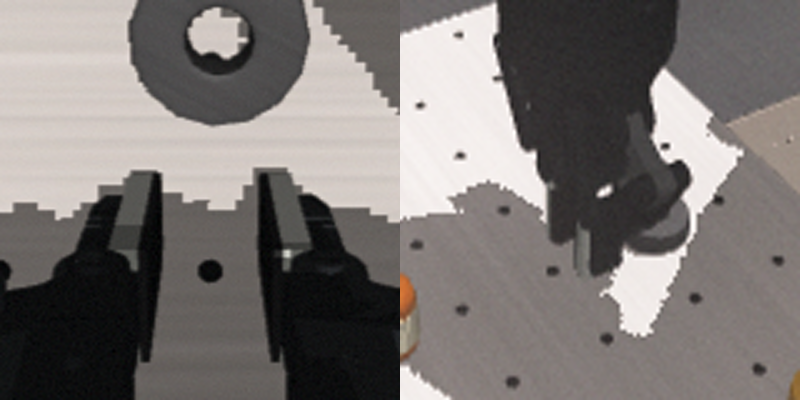

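Left, the wrist view shows tips and shadow nearly meeting. Right, the scene view shows the tips near the board, behind the collar. They are low enough, so I'll push the collar now.

>>> arm_command --commands '[[-0.5,[0.1,0,0],0],[-0.5,[0.2,0.02,0],0],[-0.5,[0.3,0.05,0],0],[-0.5,[0.4,0.08,0],0]]'

```text
time_s: 8.57
eef_pos: [0.554, 0.0539, 0.0287]
tool_rot: [-0.006, 1.0, 0.0, 0.0]
contact_force: [0.9, -0.2, -0.4]
opening: 0.0214
finger_force: 0.1
```

```bash
python3 - <<'E'
from cell import state, eyes
import cv2,numpy as np
from h import px2w
print(state()["eef_pos"],state()["contact_force"])
t=eyes.capture("wrist")[:,:,::-1]; cv2.imwrite("pics/w5.png",t)
g=cv2.cvtColor(t,cv2.COLOR_BGR2GRAY)
c=cv2.HoughCircles(g[40:290],cv2.HOUGH_GRADIENT,1,30,param1=120,param2=18,minRadius=18,maxRadius=45)
for u,v,r in c[0][:5]: print(u,v+40,r,px2w("wrist",u,v+40,.064).round(4))
E
```

```text
[0.55403655 0.05389647 0.02865854] [ 0.90702598 -0.15162936 -0.44822108]
321.5 204.5 33.3 [0.5257 0.0519 0.064 ]
540.5 238.5 30.7 [0.5427 0.1659 0.064 ]
```

The collar moved to (0.526,0.052), cradled by the fingers. I'll carry on over the edge.

>>> arm_command --commands '[[-0.5,[0.12,0.03,0],0],[-0.5,[0.27,0.06,0],0],[-0.5,[0.42,0.1,0],0],[-0.5,[0.57,0.13,0],0],[-0.5,[0.72,0.16,0],0],[-0.5,[0.87,0.19,0],0],[-0.5,[0.95,0.2,0],0],[-0.5,[0.95,0.2,0],0],[-0.5,[0.95,0.2,0],0]]'

```text
time_s: 9.37
eef_pos: [0.4599, 0.0729, 0.029]
tool_rot: [-0.007, 1.0, 0.0, 0.001]
contact_force: [0.2, 0.0, -0.6]
opening: 0.0214
finger_force: 0.0
```

>>> arm_command --commands '[[-0.5,[0,0,-0.3],0],[-0.5,[0,-0.4,-0.6],0],[-0.5,[-0.4,-0.8,-0.6],0],[-0.5,[-0.7,-1,-0.6],0],[-0.5,[-0.7,-1,-0.6],0],[-0.5,[-0.7,-1,-0.6],0]]'

```text
time_s: 9.87
eef_pos: [0.5345, -0.0287, 0.0889]
tool_rot: [-0.005, 1.0, -0.0, 0.002]
contact_force: [0.5, 0.1, -0.3]
opening: 0.021
finger_force: 0.0
```

```bash
python3 - <<'E'
from cell import state, eyes
import cv2,numpy as np
print(state()["eef_pos"],state()["contact_force"])
a=eyes.capture("top")[:,:,::-1][110:350,165:435];b=eyes.capture("wrist")[:,:,::-1]
cv2.imwrite("pics/c6.png",np.hstack([cv2.resize(a,(400,356)),cv2.resize(b,(400,356))]))
E
```

```text
[ 0.53446389 -0.02871195  0.08888878] [ 0.5457127   0.14704424 -0.32305123]
```

View pics/c6.png

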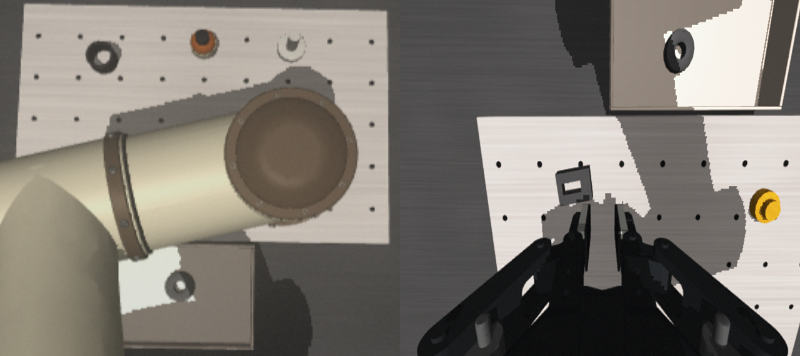

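The collar is in the tray, near its middle, and the clamp is at about (0.531,-0.062). I'll go to its right side and lower.

>>> arm_command --commands '[[-0.5,[0.03,-0.4,0],0],[-0.5,[0.03,-0.8,0],0],[-0.5,[0.03,-0.98,0],0],[-0.5,[0.03,-0.98,0.25],0],[-0.5,[0.03,-0.98,0.5],0],[-0.5,[0.03,-0.98,0.6],0],[-0.5,[0.03,-0.98,0.62],0],[-0.5,[0.03,-0.98,0.62],0],[-0.5,[0.03,-0.98,0.62],0]]'

```text
time_s: 10.72
eef_pos: [0.5296, -0.124, 0.0275]
tool_rot: [-0.007, 1.0, -0.0, 0.001]
contact_force: [-0.5, -0.6, -0.3]
opening: 0.0216
finger_force: 0.0
```

>>> arm_command --commands '[[-0.5,[0,0.1,0],0],[-0.5,[0,0.2,0],0],[-0.5,[0,0.3,0],0],[-0.5,[0,0.4,0],0],[-0.5,[0,0.4,0],0]]'

```text
time_s: 11.13
eef_pos: [0.5287, -0.0825, 0.0271]
tool_rot: [-0.008, 1.0, 0.0, 0.001]
contact_force: [-0.0, -0.2, 0.2]
opening: 0.0213
finger_force: 0.0
```

```bash
python3 - <<'E'
from cell import state, eyes
import cv2,numpy as np
print(state()["eef_pos"],state()["contact_force"])
cv2.imwrite("pics/w7.png",eyes.capture("wrist")[:,:,::-1])
E
```

```text
[ 0.52866905 -0.08253216  0.02711108] [-0.0159033  -0.20735052  0.15596418]
```

View pics/w7.png

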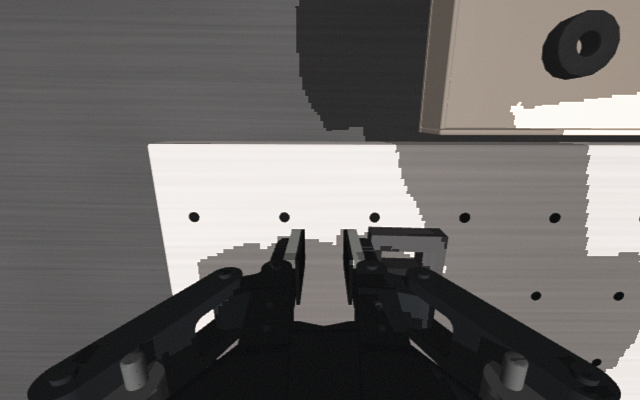

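The clamp's near end touches the right-hand finger; it spans columns 368–446 and sits square. I have used my ten pictures, so from here I'll measure by code.

```bash
python3 - <<'E'
from h import *
for u,v in((367,227),(444,229),(447,238),(367,236)): print(px2w("wrist",u,v,.062).round(4))
E
```

```text
[ 0.5144 -0.0617  0.062 ]
[ 0.5149 -0.0219  0.062 ]
[ 0.5199 -0.0197  0.062 ]
[ 0.5194 -0.0614  0.062 ]
```

>>> arm_command --commands '[[-0.5,[0,0.1,0],0],[-0.5,[0,0.2,0],0],[-0.5,[0,0.3,0],0],[-0.5,[0,0.4,0],0],[-0.5,[0,0.5,0],0],[-0.5,[0,0.6,0],0],[-0.5,[0,0.65,0],0],[-0.5,[0,0.65,0],0]]'

```text
time_s: 11.85
eef_pos: [0.5276, -0.0183, 0.0266]
tool_rot: [-0.007, 1.0, 0.0, 0.0]
contact_force: [-0.7, -0.7, -0.2]
opening: 0.0216
finger_force: 0.0
```

>>> arm_command --commands '[[-0.5,[0,-0.1,0],0],[-0.5,[0,-0.15,-0.3],0],[-0.5,[-0.3,-0.15,-0.6],0],[-0.5,[-0.6,0.3,-0.6],0],[-0.5,[-0.6,0.4,-0.6],0],[-0.5,[-0.6,0.4,-0.6],0],[-0.5,[-0.6,0.4,-0.6],0]]'

```text
time_s: 12.43
eef_pos: [0.5867, 0.021, 0.086]
tool_rot: [-0.007, 1.0, 0.0, -0.001]
contact_force: [-0.5, -1.0, 0.1]
opening: 0.0208
finger_force: 0.0
```

```bash
python3 - <<'E'
from h import *
from cell import state
import cv2
print(state()["eef_pos"])
w=eyes.capture("wrist");cv2.imwrite("pics/w8.png",w[:,:,::-1])
g=w.max(2)
n,l,s,c=cv2.connectedComponentsWithStats((g<100).astype(np.uint8))
for i in range(1,n):
    if 150<s[i,4]<20000: print(s[i],c[i].round(1),px2w("wrist",*c[i],.062).round(4))
E
```

```text
[0.58674592 0.0209782  0.08599006]
[272   0   9  40 253] [276.   18.3] [ 0.4602 -0.011   0.062 ]
[373   0  32   8 176] [388.    2.7] [0.451  0.0567 0.062 ]
[ 533    0   38   40 1221] [551.3  19.4] [0.4585 0.1571 0.062 ]
[512 142  29  41 341] [520.8 162. ] [0.546  0.1563 0.062 ]
[530 152  18  25 151] [535.8 163.8] [0.5471 0.167  0.062 ]
```

```bash
python3 - <<'E'
from h import *
import cv2
g=cv2.imread("pics/w8.png").max(2)
print(g[60:260:8,230:430:8])
E
```

```text
[[196 196 194 193 198 192 192 190 190 191  90  88  88  87  89  86  88  87
   88  86  86  86  88  86  86]
 [207 206 206 208 205 206 206 205 203 203 200  94  98  95  97  94  95  96
   95  94  97  92  95  93  90]
 [198 199 198 197 194 197 196 193 194 195 196  93  91  91  89  89  90  88
   92  88  87  88  91  91  89]
 [200 201 200 199 198 196 197 197 197 197 195  88  91  91  91  92  93  91
   92  92  92  92  95  92  92]
 [201 202 204 204 202 202 203 198 200 200 199 195  94  94  96  92  91  91
   90  91  93  93  93  92  93]
 [199 202 200 201 199 200 199 196 197 198 196 196  92  96  92  91  92  89
   91  92  90  90  92  91  91]
 [200 196 198 197 195 197 195  31 198 194 193 189 186  91  90  88   9  91
   87  87  89  88  92  92  93]
 [203 201 203 203 204 202 204 202 202 206 201 201 203 107  98  94  96  94
   93  93  91  94  93  92  92]
 [201 201 201 200 199 199 199 200 197 130  76  81  80  77  78  34  35  92
   92  89  90  92  93  92  92]
 [196 195 194 196 194 195 193 196 196 128  77  94  91  85  78  34  34  92
   92  93  94  91  96  93  95]
 [194 195 196 195 195 194 195 195 195 124  74 190 
[... 825 characters left out ...]
00 197 196 199 200 198 199 196 200 200
  201 197  93  94  92  93  94]
 [202 202 200 199 198 197 199 197 196 196 198 195 194 192 192 190 189 192
  192 192  86  90  88  93  94]
 [206 206 205 204 203 202 203 202  97 105 199 199 199  94 197 195 194 195
  196 195 195  89  96  94  95]
 [205 205 205 206  96 203 202 100  93  94  93 200 132  93  95 198 106 198
  195 195 195 126  93  93  94]
 [149 202  96  97  95  97  94  97  80  12  94  94  97  93  91  77  86  93
  100 199 130  92  94  96  96]
 [ 97 100  98  98  99  97  12  20  80   4  97  94  96  94  94  68  79  19
   94  91  92  93  92  93  93]
 [ 96  98  98  97  96  96  11  80  63   4  96  93  92  92  94  10  79  15
   24  93  92  90  91  92  92]]
```

```bash
python3 - <<'E'
from h import *
for u,v in((302,124),(302,160),(358,160),(325,142)): print(px2w("wrist",u,v,.062).round(4))
E
```

```text
[0.5225 0.0043 0.062 ]
[0.5467 0.0042 0.062 ]
[0.5461 0.043  0.062 ]
[0.5341 0.0199 0.062 ]
```

The clamp is square at (0.533,0.0235). I'll lower behind it and sweep.

>>> arm_command --commands '[[-0.5,[0,0.02,0.25],0],[-0.5,[0,0.02,0.45],0],[-0.5,[0,0.02,0.55],0],[-0.5,[0,0.02,0.6],0],[-0.5,[0,0.02,0.6],0],[-0.5,[0,0.02,0.6],0]]'

```text
time_s: 12.98
eef_pos: [0.5874, 0.0227, 0.0272]
tool_rot: [-0.006, 1.0, -0.0, 0.0]
contact_force: [0.1, 0.3, 1.2]
opening: 0.0212
finger_force: 0.0
```

>>> arm_command --commands '[[-0.5,[0.1,0,0],0],[-0.5,[0.2,0,0],0],[-0.5,[0.3,0,0],0],[-0.5,[0.4,0,0],0],[-0.5,[0.52,0,0],0],[-0.5,[0.65,0,0],0],[-0.5,[0.8,0,0],0]]'

```text
time_s: 13.57
eef_pos: [0.5079, 0.0224, 0.0279]
tool_rot: [-0.006, 1.0, 0.0, 0.002]
contact_force: [0.4, 0.6, -1.0]
opening: 0.0216
finger_force: 0.1
```

>>> arm_command --commands '[[-0.5,[0.15,0,0],0],[-0.5,[0.3,0,0],0],[-0.5,[0.45,0,0],0],[-0.5,[0.5,0,0],0],[-0.5,[0.5,0,0],0],[-0.5,[0.5,0,0],0]]'

```text
time_s: 14.07
eef_pos: [0.4584, 0.0219, 0.0275]
tool_rot: [-0.007, 1.0, 0.0, 0.001]
contact_force: [-0.0, 0.2, -0.1]
opening: 0.0213
finger_force: 0.0
```

>>> arm_command --commands '[[-0.5,[0,0,-0.3],0],[-0.5,[-0.2,0.4,-0.6],0],[-0.5,[-0.6,0.8,-0.6],0],[-0.5,[-1,1,-0.6],0],[-0.5,[-1,1,-0.6],0],[-0.5,[-1,1,-0.6],0]]'

```text
time_s: 14.57
eef_pos: [0.562, 0.1265, 0.0874]
tool_rot: [-0.008, 1.0, 0.001, 0.003]
contact_force: [0.7, -0.7, -0.8]
opening: 0.0215
finger_force: 0.0
```

```bash
python3 - <<'E'
from h import *
from cell import state
import cv2
print(state()["eef_pos"])
w=eyes.capture("wrist")[:,:,::-1];cv2.imwrite("pics/w9.png",w)
hsv=cv2.cvtColor(w,cv2.COLOR_BGR2HSV)
m=cv2.inRange(hsv,(15,140,60),(35,255,255))
n,l,s,c=cv2.connectedComponentsWithStats(m)
for i in range(1,n):
    if s[i,4]>60: print("nut",s[i],c[i],px2w("wrist",*c[i],.064).round(4))
np.set_printoptions(linewidth=250)
t=eyes.capture("top");cv2.imwrite("pics/t9.png",t[:,:,::-1])
g=t.max(2);print(g[215:345:5,215:340:5])
E
```

```text
[0.56199788 0.12648203 0.0873513 ]
nut [ 369  173   41   41 1303] [388.83729854 192.81043745] [0.5418 0.1702 0.064 ]
[[120 106  85  85  85  84  81 102  55  49  49  58  85  62  63 193 192 195 193 196 195 196 196 199 197]
 [100 153  88  89  86  87 100  52  55  49 150  55  66  79 132 197 196  88 199 199 198 200 202  76 204]
 [ 97  94  95  91  89 100  52  53  49 194 192 195 193 193 191 196 192 194 193 195 196 197 198 199 200]
 [ 98  98  95 102  91  57  51  49 192 194 194 192 192 190 192 190 190 191 193 194 194 196 197 197 201]
 [ 85 108  88  95  71  84 105 192 192 193 190 190 191 190 191 188 192 190 192 194 193 195 195 198 199]
 [104 106 105 107 107 106 107 107 202 200 200 198 199 198 198 198 195 195 196 198 195 197 199 196 196]
 [102 106 105 105 106 107 107 107 106 197 197 197 195 195 195 195 194 196 195 197 198 199 199 197 201]
 [107 106 106 105 107 106 108 108 109 108 198 198 199 198 197 197 197 110 195 199 198 198 199  99 199]
 [107 108 106 108 107 107 109 108 108 108 109 197 196 194 197 196 197 195 198 198 200 199 202 202 202]
 [106 105 104 108 105 106 105 104 106 105 107 172 194 19
[... 995 characters left out ...]
 222 220 222 126 127 126 127 125  61  64  63 127 126 126 126 125 126 127 125 216]
 [218 218 221 222 221 221 221 222 221 125 127 128 126 127 126 126 124 127 126 126 126 125 124 126 154]
 [218 122 222 222 221 221 223 200 132 125 126 127 126 125 124 124 126 124 126 127 125 124 124 125 122]
 [215 121 222 221 221 198 125 125 125 124 126 126 126 126 126 124 124 124 125 125 128 127 125 125 120]
 [166 124 222 200 126 123 127 124 126 125 125 126 125 125 127 125 124 125 125 124 124 124 125 124 119]
 [119 123 123 124 124 128 125 125 126 123 124 124 125 126 124 125 127 123 126 125 122 124 123 126 123]
 [ 94  78  75  76  74  85  82  84  94  93  92 102 103 104 113 110 111 112 115 111 114 117 115 117 126]]
```

Both are in the tray, the collar with its hole near column 285 and the clamp near columns 305–320. Next I go behind the nut at (0.545,0.171), slightly lower because its disc is only 9 mm high.

>>> arm_command --commands '[[-0.5,[-0.15,0.3,0],0],[-0.5,[-0.25,0.45,0],0],[-0.5,[-0.25,0.45,0.2],0],[-0.5,[-0.25,0.45,0.4],0],[-0.5,[-0.25,0.45,0.55],0],[-0.5,[-0.25,0.45,0.61],0],[-0.5,[-0.25,0.45,0.61],0],[-0.5,[-0.25,0.45,0.61],0]]'

```text
time_s: 15.33
eef_pos: [0.58, 0.1676, 0.026]
tool_rot: [-0.006, 1.0, -0.0, 0.0]
contact_force: [-0.3, -0.3, 0.2]
opening: 0.0213
finger_force: 0.0
```

>>> arm_command --commands '[[-0.5,[0,0,0.015],0],[-0.5,[0,0,0.015],0],[-0.5,[0,0,0.015],0],[-0.5,[0,0,0.015],0]]'

```text
time_s: 15.67
eef_pos: [0.5804, 0.1679, 0.0245]
tool_rot: [-0.006, 1.0, -0.0, 0.0]
contact_force: [0.2, -1.5, 1.2]
opening: 0.0213
finger_force: 0.9
```

>>> arm_command --commands '[[-0.5,[0,0,0.015],0],[-0.5,[0,0,0.015],0],[-0.5,[0,0,0.015],0],[-0.5,[0,0,0.015],0]]'

```text
time_s: 16.0
eef_pos: [0.5804, 0.1679, 0.0245]
tool_rot: [-0.007, 1.0, -0.0, 0.0]
contact_force: [-3.2, -1.3, 9.9]
opening: 0.0214
finger_force: 4.6
```

The board is felt at a TCP height of 0.0245. I'll raise 2.5 mm, centre on the nut and push diagonally towards the tray's middle.

>>> arm_command --commands '[[-0.5,[0,0.02,-0.035],0],[-0.5,[0,0.03,-0.035],0],[-0.5,[0.1,0.03,-0.035],0],[-0.5,[0.2,0.02,-0.035],0],[-0.5,[0.28,-0.01,-0.035],0],[-0.5,[0.36,-0.04,-0.035],0],[-0.5,[0.44,-0.07,-0.035],0],[-0.5,[0.52,-0.1,-0.035],0],[-0.5,[0.52,-0.1,-0.035],0]]'

```text
time_s: 16.75
eef_pos: [0.5261, 0.1564, 0.0259]
tool_rot: [-0.006, 1.0, -0.0, -0.001]
contact_force: [-0.2, -0.2, -0.3]
opening: 0.0213
finger_force: 0.0
```

```bash
cat > nut.py <<'E'
from h import *
from cell import state
import cv2,sys
print(state()["eef_pos"])
for cam in sys.argv[1:]:
    w=eyes.capture(cam)[:,:,::-1];cv2.imwrite(f"pics/{cam}_{state()['time_s']:.1f}.png",w)
    m=cv2.inRange(cv2.cvtColor(w,cv2.COLOR_BGR2HSV),(15,140,60),(35,255,255))
    n,l,s,c=cv2.connectedComponentsWithStats(m)
    for i in range(1,n):
        if s[i,4]>60: print(cam,s[i],c[i].round(1),px2w(cam,*c[i],.062).round(4),px2w(cam,*c[i],.015).round(4))
E
python3 nut.py wrist
```

```text
[0.52610436 0.15635624 0.02590846]
wrist [ 296  180   56   58 2568] [323.6 209.2] [0.5036 0.1559 0.062 ] [0.5192 0.1561 0.015 ]
```

The nut is cradled at y = 0.156. I'll carry on over the edge.

>>> arm_command --commands '[[-0.5,[0.08,-0.03,0],0],[-0.5,[0.18,-0.07,0],0],[-0.5,[0.3,-0.11,0],0],[-0.5,[0.44,-0.15,0],0],[-0.5,[0.58,-0.18,0],0],[-0.5,[0.7,-0.2,0],0],[-0.5,[0.7,-0.2,0],0],[-0.5,[0.7,-0.2,0],0]]'

```text
time_s: 17.47
eef_pos: [0.4586, 0.1366, 0.0264]
tool_rot: [-0.007, 1.0, 0.0, 0.0]
contact_force: [-0.0, 0.2, 0.9]
opening: 0.0214
finger_force: 0.0
```

>>> arm_command --commands '[[-0.5,[0,0,-0.3],0],[-0.5,[0,0,-0.6],0],[-0.5,[-0.3,0.3,-1],0],[-0.5,[-0.7,0.6,-1],0],[-0.5,[-0.7,0.6,-1],0],[-0.5,[-0.7,0.6,-1],0],[-0.5,[-0.7,0.6,-1],0]]'

```text
time_s: 18.05
eef_pos: [0.5289, 0.1982, 0.1258]
tool_rot: [-0.006, 1.0, 0.0, 0.0]
contact_force: [-0.5, -0.4, -0.3]
opening: 0.021
finger_force: 0.0
```

```bash
python3 nut.py wrist top scene
```

```text
[0.52891641 0.19820806 0.12576428]
wrist [245  51  33  32 827] [261.2  66.1] [0.4223 0.1474 0.062 ] [0.4147 0.1376 0.015 ]
scene [434 236  15  10  98] [441.5 240.6] [0.454  0.1701 0.062 ] [0.4148 0.1434 0.015 ]
```

Both cameras put the nut inside the tray at about (0.415,0.14). One last numeric check that the bystanders are unmoved, then I'll hand in.

```bash
python3 - <<'E'
import cv2,glob,numpy as np
from cell import arm
a=cv2.imread("pics/scene0.png");b=cv2.imread(sorted(glob.glob("pics/scene_1*.png"))[-1])
d=[]
for n,(u0,u1,v0,v1) in dict(post=(228,252,183,220),drop=(252,279,220,260),lens=(300,331,280,318)).items():
    t=a[v0:v1,u0:u1];r=cv2.matchTemplate(b[v0-15:v1+15,u0-15:u1+15],t,cv2.TM_CCOEFF_NORMED)
    _,s,_,p=cv2.minMaxLoc(r);print(n,round(s,2),p[0]-15,p[1]-15);d.append(max(abs(p[0]-15),abs(p[1]-15)))
if max(d)<=1: print(arm.sign_off())
E
```

```text
post 1.0 0 0
drop 1.0 0 0
lens 0.85 0 0
the job is handed in; nothing more can be done
None
```

I swept the collar, clamp and nut into the tray and handed the job in at about 18 s; the final images show the post, dropper bottle and lens tube unmoved (no verdict was returned).

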